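# Pack the drinks caddy for table service

### The job

Get the drinks caddy ready for table service: fold the waiter's corkscrew shut and lay it in the long cradle, stand the steel bottle stopper in the round hole of the blue block, put the lime in the shallow round seat of the white block, and stand the jigger upright in the deep wooden pocket between those two blocks. The black stopper and the lemon do not belong: leave them where they are. Leave every packed thing sitting fully in its own place, let go and at rest.

Things in the scene. Friction and masses are not known exactly. Their poses are not given: they have to be found in the camera images.
- corkscrew: Dark folding waiter's corkscrew lying flat, 20 x 112 x 15 mm when folded (own x, y, z). Origin: centre of the underside of its handle. Its lever, hinged on an upright pin at own (-1, -48) mm, starts half open. 0.1 kg. It may lie either way round in the cradle, same side up as now.
- corkscrew_lever (a joint): Corkscrew lever, rad: 0 = flush in the handle, grows as its free end swings out to the handle's own -x side (starts 0.4-0.7). 12 mm wide, 5-10 mm above the underside, 60 mm long from the pin; at 0.7 its end is 36 mm beyond the handle, at own y = -8 mm. Stays where left (0.02 N m friction). Squeezing handle and lever end together across own x near y = -5 mm folds it; the same grip lifts it.
- steel_stopper: Pale steel bottle stopper standing on its head: a round head 33 mm across from 0 to 18 mm height, then an upright stem 20 mm across up to 48 mm. Origin: centre of its underside, z up. Belongs in the blue block, standing the same way up.
- black_stopper: Look-alike: the same stopper in black. Does not belong in the caddy; leave it where it stands. Origin: centre of its underside.
- jigger: Steel double jigger (hourglass measure), 41 mm across and 97 mm tall, standing. Origin: centre of its underside, z up. It resists the fingers like a plain 40 mm cylinder; take it by the upper part.
- lime: Green lime, 52 x 43 x 42 mm (x, y, z). Origin: centre of its underside as it lies at the start (turns with it if it rolls).
- lemon: Look-alike fruit: yellow lemon, 83 x 58 x 58 mm. Does not belong in the caddy; leave it where it lies. Origin: centre of its underside.
- caddy: Dark wooden caddy, fixed, base 154 x 244 x 6 mm. Origin: centre of underside; x away from robot, y left when not turned. Corkscrew cradle: centre own (-50, 0) mm, inside 36 (x) x 128 mm (y), walls 12 mm high round its ends only, middle 80 mm open for fingers. Jigger pocket: brown block, round hole 57 mm wide at own (37, 0), rim z = 34 mm. Both floors z = 6 mm. A standing jigger crowds the cradle.
- lime_block: White block 76 x 76 x 9 mm with a round hole 64 mm wide right through to the caddy's base: the lime's seat. Fixed at one end of the caddy's back row, at caddy (37, 79) or (37, -79) mm. Origin: centre of its underside, which is also the hole's floor; turned as the caddy.
- stopper_block: Blue block 76 x 76 x 14 mm with a round hole 50 mm wide right through to the caddy's base: the steel stopper's place. Fixed at the other end of the caddy's back row. Origin: centre of its underside, which is also the hole's floor; turned as the caddy.
Mind the look-alikes: they are no part of the job. What is meant by the lime is not pink or red, and is the larger of those in its own colour.

How it is judged:
By the outcome, as a careful person would: the job done as asked, in the order asked, and still so for the second after the job is handed in, with the robot touching nothing.
It also fails if it takes over 104 s, if anything falls off the work surface, if the arm or the gripper's body presses on something with over 40 N, if the wrist force passes 120 N, or if a joint passes its speed limit or range.

### The arm

A 7-joint arm with a two-finger parallel gripper is mounted at the origin on a cart in front of the work surface, level with it; the furniture and walls round the work are solid. World frame = base frame: x ahead of the robot, y to its left, z up, the work surface at z = 0. Lengths are in mm, angles in rad, forces in N, time in s.
With the tool pointing down it reaches from about 400 to 850 mm from the base axis. Payload 6.9 kg.
Tool frame: the origin (TCP) lies at the very end of the fingers, on their centre line; the grasp point (between the pads) lies 19 mm behind it (ctrl.grip_depth is the distance from the TCP to the grasp point, in mm); z points along the fingers, y is the line along which they close (so a half turn about z gives the same grasp; the last joint's range is limited). The gripper opens to 85 mm and grips with 20 to 120 N. Pads are 22 mm wide; open, the fingers measure 114 mm over their backs; the gripper's body (76 mm by 85 mm) begins 54 mm behind the grasp point. The pads swing forward as they close: fully open they stand 13 mm farther back than shut.
Start: joints at [-1.141, 0.507, -0.238, 1.5, 0.126, 1.149, -0.155], TCP at [198.875, 592.503, 231.275] pointing down, gripper open.
Joint ranges: [-3.08, 3.08], [-0.24, 2.05], [-1.43, 1.35], [0, 2.5], [-1.52, 4.66], [0.17, 1.96], [-2.89, 2.89]. Speed limits (rad/s): [2.39, 2.39, 3.14, 3.14, 3.14, 3.14, 3.14].

### API

Orientations are given as [roll, pitch, yaw] about the fixed x, y, z axes, in that order (R = Rz(yaw) Ry(pitch) Rx(roll)).
In Python, from plant import ctrl gives the robot as it stands.
- The arm moves only by the tool drive_tool, never from a script. Its argument "motion" is a list of rows, each an object of numbers: "ax", "ay", "az": the turn, a rotation vector about the tool's x, y, z in degrees; "tx", "ty", "tz": the shift along the tool's x, y, z in m; "jaw": the opening, from 0 (shut) to 1 (fully open). A call has 1 to 20 rows; each row is the pose to reach, as a shift and turn from the pose commanded when the call began, along the tool's axes at that moment; what a row does not reach only later rows make up. A row lasts 1/10 s, in which the tool goes at most 50 mm and 8.59 degrees, less where a joint would pass 70% of its speed; a pose out of reach is approached as far as the arm can. A call with a gripper value outside its range is refused whole. The fingers move at their own pace and stop on an object; "force" is the grip in N (left out, the last holds). Time passes only in rows, so rows that repeat a pose let the fingers close. It gives the time, the measured TCP pose, the force, the opening and the grip force at its end, in the units of the state.
- ctrl.observe(): the state, without advancing time (a new reading comes with each control period).
- ctrl.snapshot(name): name is "scene" or "top"; returns a dict with "frame" (384x512x3 uint8, blue, green, red), "range_z" (384x512 float32, mm along the optical axis (not along the pixel's ray), 0 where there is no reading), "intrinsics" (3x3 intrinsics, pixels), "T" (4x4, takes a point from camera to world coordinates). Camera axes: x right, y up, looking along -z (the intrinsics and any distortion apply to the point x, -y, -z); pixel columns grow to the right and rows downward; lengths in mm; the calibration is good to about 2 mm. A picture is of the moment at which its call begins.
- ctrl.hand_in(): hands the job in; it is judged then, once.
The state is a dict: "time": time; "joints": joint angles; "joint_velocities": joint speeds; "effort": joint torques, N m; "tcp_pos": TCP position; "tool_rot": TCP orientation; "force": force on the tool from outside, world axes, zero at the start; "torque": the same for the moment, N m; "finger_gap": finger opening in mm; "grip_force": force on a finger pad.
Only numpy, scipy, OpenCV 4.12 (cv2) and the standard library are available. Lean on these libraries where they do the work, as an engineer would, in place of code of your own. Each camera call takes 0.05 s, during which the arm holds its last target. There are 200 camera calls.

## Working session

There is one attempt and no reset: what is moved stays moved. The work goes in short steps, Python scripts to look and compute and a tool call to move; the robot and the scene stay as the last step left them, time stands still between calls to the robot, and variables do not carry over. Pictures are saved under pics/ and viewed, at most 14 in all, crops included, and the job is handed in when it is done.

Besides the shell and the picture viewer there is one more tool, called as name([rows], argument=value, ...), one row to a line, values as JSON. drive_tool: Moves the arm, as the interface text tells. Its arguments: {"type":"object","properties":{"motion":{"type":"array"},"force":{"type":"number"}},"required":["motion"]}

```bash
mkdir -p pics; ls; cat > h.py <<'E'
import numpy as np, cv2
from plant import ctrl
def snap(n):
    s=ctrl.snapshot(n); return s
def world(s,u,v,z=None):
    """pixel -> world on plane z (mm), or by depth"""
    K=s["intrinsics"];T=s["T"]
    d=np.array([(u-K[0,2])/K[0,0],-(v-K[1,2])/K[1,1],-1.])
    if z is None: p=d*s["range_z"][int(round(v)),int(round(u))]; return T[:3,:3]@p+T[:3,3]
    r=T[:3,:3]@d; return T[:3,3]+r*(z-T[2,3])/r[2]
def cloud(s):
    K=s["intrinsics"];T=s["T"];Z=s["range_z"]
    v,u=np.indices(Z.shape)
    P=np.stack([(u-K[0,2])/K[0,0]*Z,-(v-K[1,2])/K[1,1]*Z,-Z],-1)
    return P@T[:3,:3].T+T[:3,3]
E
python3 - <<'E'
from h import *
for n in("scene","top"):
    s=snap(n); cv2.imwrite(f"pics/{n}0.png",s["frame"]); np.savez(f"{n}0.npz",**s)
    print(n,s["T"].round(3).tolist(),s["intrinsics"].tolist(),[k for k in s])
print(ctrl.observe())
E
```

```text
pics
scene [[0.441, 0.782, -0.442, -15.35], [-0.898, 0.381, -0.221, -250.488], [-0.004, 0.494, 0.87, 1007.224], [0.0, 0.0, 0.0, 1.0]] [[459.04603367043995, 0.0, 267.40829499955436], [0.0, 459.04603367043995, 188.81631637218945], [0.0, 0.0, 1.0]] ['frame', 'range_z', 'intrinsics', 'T']
top [[0.007, 0.984, -0.175, 345.667], [-1.0, 0.011, 0.023, -7.248], [0.025, 0.175, 0.984, 884.19], [0.0, 0.0, 0.0, 1.0]] [[366.8572717933093, 0.0, 259.2685486788997], [0.0, 366.8572717933093, 195.17577160878142], [0.0, 0.0, 1.0]] ['frame', 'range_z', 'intrinsics', 'T']
{'time': 0.1, 'joints': array([-1.14147898,  0.50826369, -0.23749535,  1.50099935,  0.12568845,
        1.14888284, -0.15477589]), 'joint_velocities': array([-0.00179221, -0.00238813, -0.00035597, -0.00335949, -0.00183192,
       -0.00060766,  0.00182795]), 'effort': array([-5.74507168e-03, -6.21840906e+01, -2.19546787e+00, -2.50203949e+01,
        1.23081167e-02,  7.72810512e-03, -1.35983879e-05]), 'tcp_pos': array([198.81479893, 592.08381938, 230.52073724]), 'tool_rot': array([-3.14002390e+00,  2.90541999e-05,  2.81777100e+00]), 'force': array([-0.39771507, -0.13384096,  1.05878732]), 'torque': array([ 0.01349798, -0.04277567,  0.0450699 ]), 'grip_force': 0.0, 'finger_gap': 85.3924505939405}
```

View pics/scene0.png

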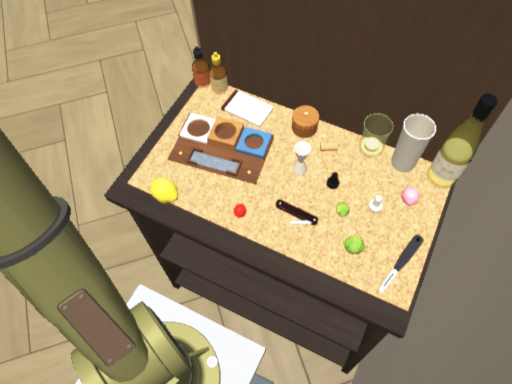

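View pics/top0.png

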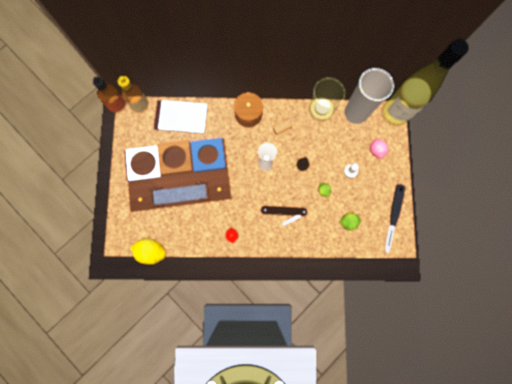

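Top view: the caddy is at about (180,175), with white on the left (143,163), the brown pocket at (175,157) and blue at (208,155). The corkscrew is at (284,211) and the jigger at (266,155).
- **Stoppers:** black at (303,163), steel at (352,170). Steel is the one meant because it is pale.
- **Fruit:** large green at (351,221), small green at (325,189), pink at (379,148), red at (232,235), lemon at (148,251). The lime is the one at (351,221), the larger green.

Next I'll confirm this in a crop and measure.

```bash
cat > m.py <<'E'
from h import *
def comps(mask,amin):
    n,l,st,c=cv2.connectedComponentsWithStats(mask.astype(np.uint8))
    return [(l==i) for i in range(1,n) if st[i,4]>=amin]
def show(name,s,mask,z,amin=15):
    for m in comps(mask,amin):
        c=max(cv2.findContours(m.astype(np.uint8),0,1)[0],key=cv2.contourArea)
        (u,v),(w,h),a=cv2.minAreaRect(c)
        W=cloud(s)[m]; box=cv2.boxPoints(((u,v),(w,h),a))
        print(name,"px",round(u),round(v),"area",m.sum(),"ctr",world(s,u,v,z)[:2].round(0),"box",[world(s,*b,z)[:2].round(0).tolist() for b in box],"depth z pct",np.percentile(W[:,2],[10,50,95]).round(0))
E
python3 - <<'E'
from m import *
vs=[]
for n in("top","scene"):
    s=dict(np.load(n+"0.npz")); f=s["frame"]; hsv=cv2.cvtColor(f,cv2.COLOR_BGR2HSV); H,S,V=cv2.split(hsv)
    W=cloud(s); X,Y,Z=W[...,0],W[...,1],W[...,2]
    tab=(X>330)&(X<860)&(abs(Y)<420)&(Z>-10)
    print(n,"table z",np.median(Z[tab&(Z<20)]).round(1))
    show("green",s,tab&(H>33)&(H<65)&(S>130)&(X<620),20)
    show("blue",s,tab&(H>98)&(H<118)&(S>150)&(V>100),20)
    show("white",s,tab&(S<50)&(V>170)&(Y>150)&(X<660),15,100)
    show("dark",s,tab&(V<60)&(Y<60)&(X>420)&(X<650)&(Y>-200),15,10)
    show("tall",s,tab&(Z>20)&(Y<60)&(X<640)&(X>400),40,20)
    show("pale",s,tab&(S<60)&(V>150)&(Y<60)&(X<640),9,10)
    a,b=((225,130,380,240) if n=="top" else (225,130,400,260))[:2],None
    x0,y0,x1,y1=(110,130,380,250) if n=="top" else (150,100,420,260)
    c=cv2.resize(f[y0:y1,x0:x1],None,fx=2.9,fy=2.9,interpolation=cv2.INTER_CUBIC)
    cv2.imwrite(f"pics/crop_{n}.png",c)
E
```

```text
top table z 3.0
green px 324 189 area 114 ctr [ 516. -185.] box [[510.0, -166.0], [534.0, -179.0], [522.0, -203.0], [498.0, -191.0]] depth z pct [26. 31. 35.]
green px 351 221 area 230 ctr [ 440. -245.] box [[439.0, -218.0], [467.0, -246.0], [440.0, -273.0], [412.0, -244.0]] depth z pct [32. 40. 45.]
white px 142 163 area 652 ctr [577. 257.] box [[614.0, 303.0], [624.0, 223.0], [541.0, 211.0], [532.0, 290.0]] depth z pct [ 8. 17. 21.]
white px 170 195 area 306 ctr [498. 186.] box [[508.0, 226.0], [518.0, 151.0], [489.0, 146.0], [479.0, 221.0]] depth z pct [ 7.  9. 12.]
dark px 302 164 area 79 ctr [ 581. -133.] box [[592.0, -123.0], [592.0, -145.0], [569.0, -144.0], [569.0, -122.0]] depth z pct [17. 28. 51.]
dark px 271 210 area 32 ctr [465. -57.] box [[460.0, -43.0], [472.0, -44.0], [470.0, -71.0], [458.0, -69.0]] depth z pct [15. 18. 19.]
dark px 288 211 area 92 ctr [464. -98.] box [[459.0, -66.0], [471.0, -67.0], [468.0, -131.0], [456.0, -130.0]] depth z pct [15. 17. 20.]
tall px 464 156 area 9504 ctr [ 597. -522.] box [[807.0, -422.0], [812.0, -662.0], [401.0, -615.0], [400.0, -39
[... 4087 characters left out ...]
pale px 300 167 area 140 ctr [585. -45.] box [[565.0, -30.0], [609.0, -28.0], [606.0, -60.0], [562.0, -61.0]] depth z pct [ 9. 22. 46.]
pale px 411 194 area 143 ctr [ 636. -324.] box [[632.0, -302.0], [663.0, -320.0], [640.0, -346.0], [610.0, -328.0]] depth z pct [36. 42. 46.]
pale px 376 203 area 180 ctr [ 572. -253.] box [[586.0, -231.0], [600.0, -260.0], [558.0, -275.0], [544.0, -247.0]] depth z pct [12. 20. 51.]
pale px 300 222 area 74 ctr [ 445. -108.] box [[438.0, -84.0], [459.0, -127.0], [452.0, -131.0], [431.0, -88.0]] depth z pct [ 7. 11. 14.]
pale px 387 280 area 173 ctr [ 397. -343.] box [[367.0, -328.0], [432.0, -345.0], [428.0, -359.0], [364.0, -342.0]] depth z pct [ 3.  6. 10.]
```

View pics/crop_top.png

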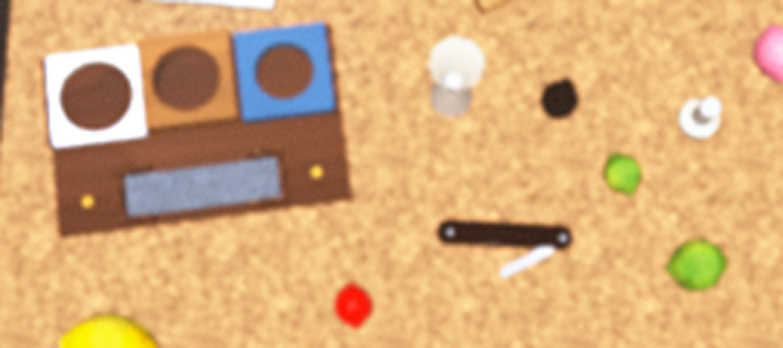

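The crop confirms it: the large lime is at crop (697,265), the steel stopper at (700,117) and the black one at (560,98). The corkscrew's lever pin is at its right end (562,237). Now the caddy frame and refined poses.

```bash
python3 - <<'E'
from m import *
def rect(m):
    c=np.vstack(cv2.findContours(m.astype(np.uint8),0,1)[0]); return cv2.minAreaRect(cv2.convexHull(c))
for n in("top","scene"):
    s=dict(np.load(n+"0.npz")); f=s["frame"]; H,S,V=cv2.split(cv2.cvtColor(f,cv2.COLOR_BGR2HSV))
    W=cloud(s); X,Y,Z=W[...,0],W[...,1],W[...,2]
    reg=(X>440)&(X<680)&(Y>10)&(Y<310)
    def big(m): return max(comps(m,10),key=lambda q:q.sum())
    for nm,m,z in(("white",(S<60)&(V>170),15),("blue",(H>98)&(H<125)&(S>110),20),("grey",(H>95)&(H<135)&(S>15)&(S<110)&(V<190),6)):
        m=big(m&reg); c=max(cv2.findContours(m.astype(np.uint8),0,1)[0],key=cv2.contourArea)
        P=np.array([world(s,*p[0],z)[:2] for p in c],np.float32); (cx,cy),(w,h),a=cv2.minAreaRect(P)
        print(n,nm,m.sum(),np.round([cx,cy,w,h,a],1))
    # jigger rim points: top at z~97
    m=(Z>88)&(X>540)&(X<660)&(Y<0)&(Y>-80); print("jigger top",W[m].mean(0).round(0),np.ptp(W[m],0).round(0),m.sum())
    for q in((-120,-155),(-235,-275)):
        m=(Z>43)&(Z<56)&(X>540)&(X<620)&(Y<q[0])&(Y>q[1]); print("stem top",W[m].mean(0).round(0),np.ptp(W[m],0).round(0),m.sum())
    m=(Z>6)&(H>33)&(H<65)&(S>110)&(X<480)&(Y<-200); c,w,a=cv2.minAreaRect(W[m][:,:2].astype(np.float32)); print("lime",np.round(c),np.round(w),a,"zmax",W[m][:,2].max())
    # corkscrew: dark handle and pale lever
    m=big((V<95)&(X>430)&(X<490)&(Y<-20)&(Y>-170)&(abs(W[...,2]-15)<12))
    P=np.array([world(s,u,v,15)[:2] for v,u in np.argwhere(m)],np.float32); r=cv2.minAreaRect(P); print("handle",np.round(r[0]),np.round(r[1]),r[2],P[P[:,1].argmax()],P[P[:,1].argmin()])
    l=cv2.fitLine(P,cv2.DIST_L2,0,.01,.01).ravel(); print("line",l.round(3))
    m=big((V>150)&(S<70)&(X>410)&(X<470)&(Y<-60)&(Y>-150))
    P=np.array([world(s,u,v,10)[:2] for v,u in np.argwhere(m)],np.float32); l=cv2.fitLine(P,cv2.DIST_L2,0,.01,.01).ravel(); print("lever",l.round(3),P[P[:,0].argmin()])
s=dict(np.load("top0.npz"));print("rivets",world(s,265.2,209.7,15).round(),world(s,303.8,211.7,15).round())
E
```

```text
top white 663 [577.5 256.7  82.8  80.4   8.4]
top blue 566 [598.8  98.5  74.2  74.3   8.3]
top grey 645 [502.7 166.   33.6 125.8   8. ]
jigger top [590. -44.  95.] [39. 38. 13.] 95
stem top [ 579. -134.   50.] [16. 14.  9.] 40
stem top [ 564. -251.   49.] [15. 16.  9.] 42
lime [ 438. -240.] [37. 37.] 60.50469970703125 zmax 46.781115483985445
handle [464. -86.] [103.  16.] 87.70536041259766 [469.4988   -34.730354] [ 465.71823 -137.90247]
line [ 3.40000e-02  9.99000e-01  4.64335e+02 -8.51880e+01]
lever [   0.46    -0.888  442.781 -104.925] [429.70584 -85.33328]
scene white 453 [499.2 160.3  31.9 120.5   7.8]
scene blue 409 [598.2  96.1  74.   74.9   8.4]
scene grey 52 [568.8  92.8  14.6  75.6  16.2]
jigger top [588. -43.  95.] [44. 40. 15.] 112
stem top [ 578. -137.   49.] [16. 15. 11.] 37
stem top [ 563. -255.   49.] [15. 15. 11.] 42
lime [ 220. -236.] [ 47. 468.] 87.68359375 zmax 1007.2238253110847
handle [462. -89.] [108.  22.] 87.63980865478516 [468.01328 -35.09609] [ 457.6124  -143.20692]
line [ 3.8000e-02  9.9900e-01  4.6181e+02 -8.8084e+01]
lever [   0.477   -0.879  442.259 -106.204] [427.83432 -88.8587 ]
rivets [465. -42.  15.] [ 462. -135.   15.]
```

```bash
cat > to.py <<'E'
import sys, numpy as np
from scipy.spatial.transform import Rotation as R
from plant import ctrl
# usage: to.py x,y,z,psi_deg ... -> shift/turn in tool axes from the present pose (psi=yaw of tool, pointing down)
o=ctrl.observe(); p=np.array(o["tcp_pos"]); R0=R.from_euler("xyz",o["tool_rot"])
print("t",round(o["time"],2),"tcp",p.round(1),"rot deg",np.degrees(o["tool_rot"]).round(1),"gap",round(o["finger_gap"],1),"grip",round(o["grip_force"],1),"F",o["force"].round(1))
for a in sys.argv[1:]:
    x,y,z,psi=map(float,a.split(","))
    t=R0.inv().apply(np.array([x,y,z])-p)/1000
    r=np.degrees((R0.inv()*R.from_euler("xyz",[180,0,psi],degrees=True)).as_rotvec())
    print(a,"-> t",t.round(4),"turn",r.round(2))
E
python3 to.py 430,250,230,125 451,-93,150,88 451,-93,30,88
```

```text
t 0.1 tcp [198.8 592.1 230.5] rot deg [-179.9    0.   161.4] gap 85.4 grip 0.0 F [-0.4 -0.1  1.1]
430,250,230,125 -> t [-0.328  -0.2507  0.0009] turn [-9.000e-02  3.000e-02  3.645e+01]
451,-93,150,88 -> t [-0.4571 -0.5691  0.0814] turn [-8.000e-02  6.000e-02  7.345e+01]
451,-93,30,88 -> t [-0.4571 -0.5689  0.2014] turn [-8.000e-02  6.000e-02  7.345e+01]
```

drive_tool([
  {"tx":-0.328,"ty":-0.25,"tz":0,"az":36},
  {"tx":-0.328,"ty":-0.25,"tz":0,"az":36},
  {"tx":-0.328,"ty":-0.25,"tz":0,"az":36},
  {"tx":-0.328,"ty":-0.25,"tz":0,"az":36},
  {"tx":-0.328,"ty":-0.25,"tz":0,"az":36},
  {"tx":-0.328,"ty":-0.25,"tz":0,"az":36},
  {"tx":-0.328,"ty":-0.25,"tz":0,"az":36},
  {"tx":-0.328,"ty":-0.25,"tz":0,"az":36},
  {"tx":-0.457,"ty":-0.569,"tz":0.08,"az":73.5},
  {"tx":-0.457,"ty":-0.569,"tz":0.08,"az":73.5},
  {"tx":-0.457,"ty":-0.569,"tz":0.08,"az":73.5},
  {"tx":-0.457,"ty":-0.569,"tz":0.08,"az":73.5},
  {"tx":-0.457,"ty":-0.569,"tz":0.08,"az":73.5},
  {"tx":-0.457,"ty":-0.569,"tz":0.08,"az":73.5},
  {"tx":-0.457,"ty":-0.569,"tz":0.08,"az":73.5},
  {"tx":-0.457,"ty":-0.569,"tz":0.08,"az":73.5},
  {"tx":-0.457,"ty":-0.569,"tz":0.08,"az":73.5},
  {"tx":-0.457,"ty":-0.569,"tz":0.08,"az":73.5},
  {"tx":-0.457,"ty":-0.569,"tz":0.08,"az":73.5},
  {"tx":-0.457,"ty":-0.569,"tz":0.08,"az":73.5},
])

```text
$.motion[0]: bad value
```

```bash
python3 to.py 451,-93,30,88 451,-93,2.5,88
```

```text
t 0.1 tcp [198.8 592.1 230.5] rot deg [-179.9    0.   161.4] gap 85.4 grip 0.0 F [-0.4 -0.1  1.1]
451,-93,30,88 -> t [-0.4571 -0.5689  0.2014] turn [-8.000e-02  6.000e-02  7.345e+01]
451,-93,2.5,88 -> t [-0.4571 -0.5689  0.2289] turn [-8.000e-02  6.000e-02  7.345e+01]
```

drive_tool([
  {"ax":0,"ay":0,"az":8,"tx":-0.04,"ty":-0.03,"tz":0,"jaw":1},
])

```text
time: 0.2
tcp_pos: [221.9, 555.3, 230.1]
tool_rot: [3.141, -0.005, 2.686]
force: [1.4, 0.2, -0.0]
finger_gap: 85.6
grip_force: 0.0
```

```bash
python3 to.py 430,250,230,125 451,-93,150,88
```

```text
t 0.2 tcp [221.9 555.3 230.1] rot deg [180.   -0.3 153.9] gap 85.6 grip 0.0 F [ 1.4  0.2 -0. ]
430,250,230,125 -> t [-0.3212 -0.1827 -0.0016] turn [-0.06 -0.29 28.92]
451,-93,150,88 -> t [-0.4913 -0.4816  0.0775] turn [-0.16 -0.27 65.92]
```

drive_tool([
  {"ax":0,"ay":0,"az":28,"tx":-0.32,"ty":-0.18,"tz":0,"jaw":1},
  {"ax":0,"ay":0,"az":28,"tx":-0.32,"ty":-0.18,"tz":0,"jaw":1},
  {"ax":0,"ay":0,"az":28,"tx":-0.32,"ty":-0.18,"tz":0,"jaw":1},
  {"ax":0,"ay":0,"az":28,"tx":-0.32,"ty":-0.18,"tz":0,"jaw":1},
  {"ax":0,"ay":0,"az":28,"tx":-0.32,"ty":-0.18,"tz":0,"jaw":1},
  {"ax":0,"ay":0,"az":28,"tx":-0.32,"ty":-0.18,"tz":0,"jaw":1},
  {"ax":0,"ay":0,"az":28,"tx":-0.32,"ty":-0.18,"tz":0,"jaw":1},
  {"ax":0,"ay":0,"az":65.5,"tx":-0.491,"ty":-0.481,"tz":0.078,"jaw":0.7},
  {"ax":0,"ay":0,"az":65.5,"tx":-0.491,"ty":-0.481,"tz":0.078,"jaw":0.7},
  {"ax":0,"ay":0,"az":65.5,"tx":-0.491,"ty":-0.481,"tz":0.078,"jaw":0.7},
  {"ax":0,"ay":0,"az":65.5,"tx":-0.491,"ty":-0.481,"tz":0.078,"jaw":0.7},
  {"ax":0,"ay":0,"az":65.5,"tx":-0.491,"ty":-0.481,"tz":0.078,"jaw":0.7},
  {"ax":0,"ay":0,"az":65.5,"tx":-0.491,"ty":-0.481,"tz":0.078,"jaw":0.7},
  {"ax":0,"ay":0,"az":65.5,"tx":-0.491,"ty":-0.481,"tz":0.078,"jaw":0.7},
  {"ax":0,"ay":0,"az":65.5,"tx":-0.491,"ty":-0.481,"tz":0.078,"jaw":0.7},
  {"ax":0,"ay":0,"az":65.5,"tx":-0.491,"ty":-0.481,"tz":0.078,"jaw":0.7},
  {"ax":0,"ay":0,"az":65.5,"tx":-0.491,"ty":-0.481,"tz":0.078,"jaw":0.7},
  {"ax":0,"ay":0,"az":65.5,"tx":-0.491,"ty":-0.481,"tz":0.078,"jaw":0.7},
  {"ax":0,"ay":0,"az":65.5,"tx":-0.491,"ty":-0.481,"tz":0.078,"jaw":0.7},
  {"ax":0,"ay":0,"az":65.5,"tx":-0.491,"ty":-0.481,"tz":0.078,"jaw":0.7},
])

```text
time: 2.2
tcp_pos: [451.6, -97.3, 153.5]
tool_rot: [3.141, -0.0, 1.537]
force: [-0.7, -0.3, 0.5]
finger_gap: 59.9
grip_force: 0.0
```

```bash
python3 to.py 451,-93,30,88 451,-93,2.5,88
```

```text
t 2.2 tcp [451.6 -97.3 153.5] rot deg [180.   -0.   88.1] gap 59.9 grip 0.0 F [-0.7 -0.3  0.5]
451,-93,30,88 -> t [ 0.0042 -0.0008  0.1235] turn [ 0.02 -0.02  0.07]
451,-93,2.5,88 -> t [ 0.0042 -0.0008  0.151 ] turn [ 0.02 -0.02  0.07]
```

drive_tool([
  {"ax":0,"ay":0,"az":0,"tx":0.004,"ty":-0.001,"tz":0.04,"jaw":0.7},
  {"ax":0,"ay":0,"az":0,"tx":0.004,"ty":-0.001,"tz":0.08,"jaw":0.7},
  {"ax":0,"ay":0,"az":0,"tx":0.004,"ty":-0.001,"tz":0.11,"jaw":0.7},
  {"ax":0,"ay":0,"az":0,"tx":0.004,"ty":-0.001,"tz":0.13,"jaw":0.7},
  {"ax":0,"ay":0,"az":0,"tx":0.004,"ty":-0.001,"tz":0.14,"jaw":0.7},
  {"ax":0,"ay":0,"az":0,"tx":0.004,"ty":-0.001,"tz":0.146,"jaw":0.7},
  {"ax":0,"ay":0,"az":0,"tx":0.004,"ty":-0.001,"tz":0.15,"jaw":0.7},
  {"ax":0,"ay":0,"az":0,"tx":0.004,"ty":-0.001,"tz":0.15,"jaw":0.7},
  {"ax":0,"ay":0,"az":0,"tx":0.004,"ty":-0.001,"tz":0.15,"jaw":0.7},
])

```text
time: 3.1
tcp_pos: [451.1, -94.5, 4.0]
tool_rot: [3.14, 0.0, 1.535]
force: [-0.8, 0.2, -0.3]
finger_gap: 59.8
grip_force: 0.0
```

```bash
python3 - <<'E'
from h import *
for n,(x0,y0,x1,y1) in {"scene":(250,170,370,260),"top":(225,160,345,250)}.items():
    s=snap(n);c=cv2.resize(s["frame"][y0:y1,x0:x1],None,fx=4,fy=4,interpolation=cv2.INTER_CUBIC)
    globals()[n]=c
cv2.imwrite("pics/g1.png",cv2.resize(np.hstack([scene,top]),(800,300)))
E
```

```text
(no output)
```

View pics/g1.png

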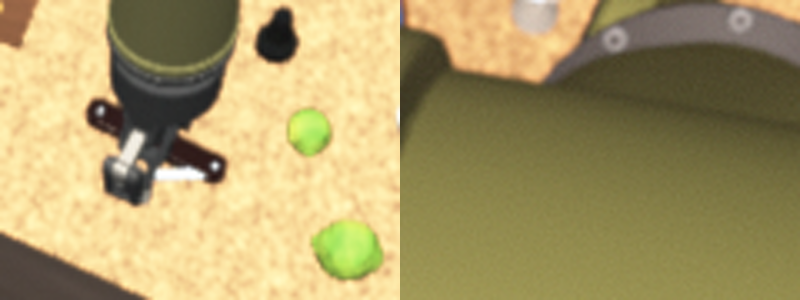

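The left panel (scene) shows the near finger outside the lever tip at about (125,180), with the handle inside the jaws. Now I'll lower a touch and squeeze.

drive_tool([
  {"ax":0,"ay":0,"az":0,"tx":0.001,"ty":0,"tz":0.002,"jaw":0.7},
  {"ax":0,"ay":0,"az":0,"tx":0.001,"ty":0,"tz":0.002,"jaw":0.6},
  {"ax":0,"ay":0,"az":0,"tx":0.001,"ty":0,"tz":0.002,"jaw":0.5},
  {"ax":0,"ay":0,"az":0,"tx":0.001,"ty":0,"tz":0.002,"jaw":0.4},
  {"ax":0,"ay":0,"az":0,"tx":0.001,"ty":0,"tz":0.002,"jaw":0.3},
  {"ax":0,"ay":0,"az":0,"tx":0.001,"ty":0,"tz":0.002,"jaw":0.2},
  {"ax":0,"ay":0,"az":0,"tx":0.001,"ty":0,"tz":0.002,"jaw":0.1},
  {"ax":0,"ay":0,"az":0,"tx":0.001,"ty":0,"tz":0.002,"jaw":0.1},
  {"ax":0,"ay":0,"az":0,"tx":0.001,"ty":0,"tz":0.002,"jaw":0.1},
  {"ax":0,"ay":0,"az":0,"tx":0.001,"ty":0,"tz":0.002,"jaw":0.1},
  {"ax":0,"ay":0,"az":0,"tx":0.001,"ty":0,"tz":0.002,"jaw":0.1},
], force=30)

```text
time: 4.3
tcp_pos: [451.6, -93.7, 3.2]
tool_rot: [3.138, 0.0, 1.535]
force: [-3.8, 0.5, 28.2]
finger_gap: 19.1
grip_force: 42.2
```

```bash
python3 - <<'E'
from h import *
s=snap("scene");cv2.imwrite("pics/g2.png",cv2.resize(s["frame"][150:260,240:370],None,fx=5,fy=5,interpolation=cv2.INTER_CUBIC))
E
python3 to.py 451,-93,100,88
```

```text
t 4.35 tcp [451.6 -93.7   3.2] rot deg [179.8   0.   87.9] gap 19.3 grip 42.2 F [-3.2  1.1 28.1]
451,-93,100,88 -> t [ 0.0007 -0.0004 -0.0968] turn [ 0.18  0.01 -0.08]
```

View pics/g2.png

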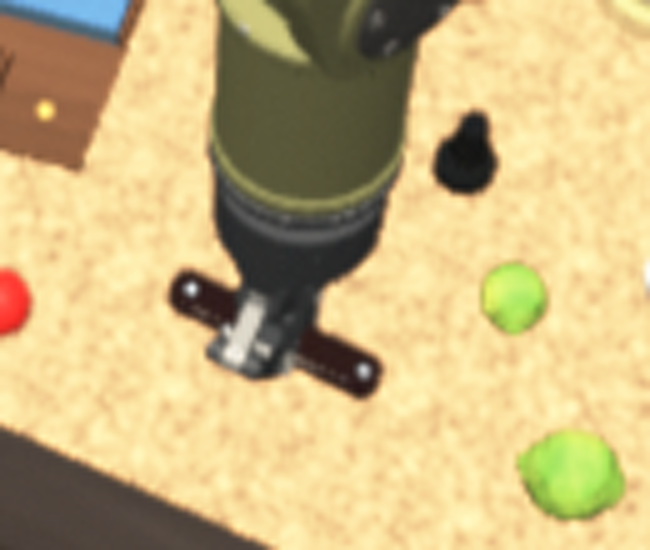

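Folded shut, with the lever flush. Gap is 19 mm, and the ends are at crop (178,285) and (378,380). Lift, and find the handle's centre relative to the TCP.

drive_tool([
  {"ax":0,"ay":0,"az":0,"tx":0,"ty":0,"tz":-0.01,"jaw":0.1},
  {"ax":0,"ay":0,"az":0,"tx":0,"ty":0,"tz":-0.04,"jaw":0.1},
  {"ax":0,"ay":0,"az":0,"tx":0,"ty":0,"tz":-0.08,"jaw":0.1},
  {"ax":0,"ay":0,"az":0,"tx":0,"ty":0,"tz":-0.1,"jaw":0.1},
  {"ax":0,"ay":0,"az":0,"tx":0,"ty":0,"tz":-0.1,"jaw":0.1},
  {"ax":0,"ay":0,"az":0,"tx":0,"ty":0,"tz":-0.1,"jaw":0.1},
])

```text
time: 4.95
tcp_pos: [450.4, -93.2, 101.3]
tool_rot: [3.141, -0.0, 1.535]
force: [0.4, 0.2, -1.0]
finger_gap: 19.2
grip_force: 30.2
```

```bash
python3 - <<'E'
from h import *
K=dict(np.load("scene0.npz"))
for u,v in((240+168/5,150+283/5),(240+382/5,150+385/5)): print(world(K,u,v,12).round(1))
E
python3 to.py 502,160,60,98 502,160,10,98
```

```text
[451.9 -33.7  12. ]
[ 447.4 -148.9   12. ]
t 4.95 tcp [450.4 -93.2 101.3] rot deg [180.  -0.  88.] gap 19.2 grip 30.2 F [ 0.4  0.2 -1. ]
502,160,60,98 -> t [0.2549 0.0425 0.0413] turn [  0.02  -0.   -10.04]
502,160,10,98 -> t [0.2549 0.0425 0.0913] turn [  0.02  -0.   -10.04]
```

drive_tool([
  {"ax":0,"ay":0,"az":-2,"tx":0.03,"ty":0.005,"tz":0,"jaw":0.1},
  {"ax":0,"ay":0,"az":-4,"tx":0.07,"ty":0.015,"tz":0,"jaw":0.1},
  {"ax":0,"ay":0,"az":-6,"tx":0.12,"ty":0.025,"tz":0,"jaw":0.1},
  {"ax":0,"ay":0,"az":-8,"tx":0.17,"ty":0.03,"tz":0,"jaw":0.1},
  {"ax":0,"ay":0,"az":-10,"tx":0.21,"ty":0.04,"tz":0,"jaw":0.1},
  {"ax":0,"ay":0,"az":-10,"tx":0.24,"ty":0.043,"tz":0.02,"jaw":0.1},
  {"ax":0,"ay":0,"az":-10,"tx":0.2565,"ty":0.043,"tz":0.04,"jaw":0.1},
  {"ax":0,"ay":0,"az":-10,"tx":0.2565,"ty":0.043,"tz":0.05,"jaw":0.1},
  {"ax":0,"ay":0,"az":-10,"tx":0.2565,"ty":0.043,"tz":0.05,"jaw":0.1},
  {"ax":0,"ay":0,"az":-10,"tx":0.2565,"ty":0.043,"tz":0.05,"jaw":0.1},
])

```text
time: 5.95
tcp_pos: [502.5, 159.5, 50.8]
tool_rot: [-3.14, 0.001, 1.707]
force: [0.3, -0.6, -0.1]
finger_gap: 19.0
grip_force: 30.2
```

```bash
python3 - <<'E'
from h import *
s=snap("scene");cv2.imwrite("pics/g3.png",cv2.resize(s["frame"][100:210,150:280],None,fx=5,fy=5,interpolation=cv2.INTER_CUBIC))
E
python3 to.py 502.5,161.5,10,98
```

```text
t 6.0 tcp [502.9 159.7  51.4] rot deg [-180.     0.    97.8] gap 18.8 grip 30.2 F [-0.  -0.3 -1. ]
502.5,161.5,10,98 -> t [ 0.0019 -0.0001  0.0414] turn [-0.02  0.05 -0.19]
```

View pics/g3.png

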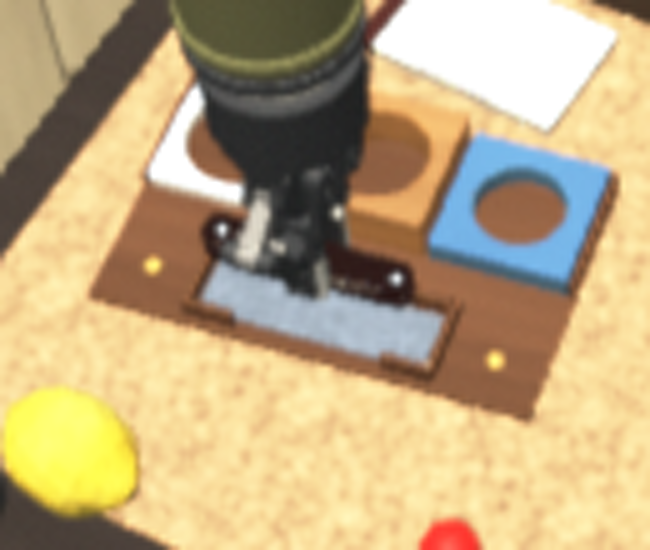

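The picture shows the handle from crop (203,232) to (413,285), hovering above the cradle, whose grey floor runs from (205,270) to (450,340).

```bash
python3 - <<'E'
from h import *
K=dict(np.load("scene0.npz")); P=[world(K,150+a/5,100+b/5,59) for a,b in((203,232),(413,285))]
print(P,(P[0]+P[1])/2,np.linalg.norm(P[0]-P[1]))
E
```

```text
[array([491.51114233, 217.03427097,  59.        ]), array([509.64326059, 107.19594144,  59.        ])] [500.57720146 162.1151062   59.        ] 111.32489544793069
```

drive_tool([
  {"ax":0,"ay":0,"az":0,"tx":0.004,"ty":0,"tz":0.01,"jaw":0.1},
  {"ax":0,"ay":0,"az":0,"tx":0.004,"ty":0,"tz":0.025,"jaw":0.1},
  {"ax":0,"ay":0,"az":0,"tx":0.004,"ty":0,"tz":0.034,"jaw":0.1},
  {"ax":0,"ay":0,"az":0,"tx":0.004,"ty":0,"tz":0.038,"jaw":0.1},
  {"ax":0,"ay":0,"az":0,"tx":0.004,"ty":0,"tz":0.041,"jaw":0.1},
  {"ax":0,"ay":0,"az":0,"tx":0.004,"ty":0,"tz":0.041,"jaw":0.1},
  {"ax":0,"ay":0,"az":0,"tx":0.004,"ty":0,"tz":0.041,"jaw":0.1},
])

```text
time: 6.7
tcp_pos: [502.5, 165.4, 10.6]
tool_rot: [3.141, -0.0, 1.709]
force: [-0.7, 0.1, -0.4]
finger_gap: 19.1
grip_force: 30.2
```

drive_tool([
  {"ax":0,"ay":0,"az":0,"tx":-0.002,"ty":0,"tz":0.001,"jaw":0.1},
  {"ax":0,"ay":0,"az":0,"tx":-0.002,"ty":0,"tz":0.001,"jaw":0.1},
  {"ax":0,"ay":0,"az":0,"tx":-0.002,"ty":0,"tz":0.001,"jaw":0.3},
  {"ax":0,"ay":0,"az":0,"tx":-0.002,"ty":0,"tz":0.001,"jaw":0.4},
  {"ax":0,"ay":0,"az":0,"tx":-0.002,"ty":0,"tz":0.001,"jaw":0.4},
  {"ax":0,"ay":0,"az":0,"tx":-0.002,"ty":0,"tz":0.001,"jaw":0.4},
  {"ax":0,"ay":0,"az":0,"tx":-0.002,"ty":0,"tz":-0.01,"jaw":0.4},
  {"ax":0,"ay":0,"az":0,"tx":-0.002,"ty":0,"tz":-0.04,"jaw":0.4},
  {"ax":0,"ay":0,"az":0,"tx":-0.002,"ty":0,"tz":-0.09,"jaw":0.4},
  {"ax":0,"ay":0,"az":0,"tx":-0.002,"ty":0,"tz":-0.14,"jaw":0.5},
  {"ax":0,"ay":0,"az":0,"tx":-0.002,"ty":0,"tz":-0.14,"jaw":0.5},
  {"ax":0,"ay":0,"az":0,"tx":-0.002,"ty":0,"tz":-0.14,"jaw":0.5},
])

```text
time: 7.9
tcp_pos: [503.1, 163.7, 152.3]
tool_rot: [3.138, -0.001, 1.71]
force: [-0.0, -0.0, -1.0]
finger_gap: 42.5
grip_force: 0.0
```

```bash
python3 to.py 565,-253,150,75 565,-253,22,75
```

```text
t 7.9 tcp [503.1 163.7 152.3] rot deg [ 1.798e+02 -1.000e-01  9.800e+01] gap 42.5 grip 0.0 F [-0. -0. -1.]
565,-253,150,75 -> t [-0.4212  0.0036  0.0019] turn [ 0.19 -0.1  22.96]
565,-253,22,75 -> t [-0.4214  0.0031  0.1299] turn [ 0.19 -0.1  22.96]
```

drive_tool([
  {"ax":0,"ay":0,"az":18,"tx":-0.422,"ty":0.003,"tz":0,"jaw":0.5},
  {"ax":0,"ay":0,"az":18,"tx":-0.422,"ty":0.003,"tz":0,"jaw":0.5},
  {"ax":0,"ay":0,"az":18,"tx":-0.422,"ty":0.003,"tz":0,"jaw":0.5},
  {"ax":0,"ay":0,"az":18,"tx":-0.422,"ty":0.003,"tz":0,"jaw":0.5},
  {"ax":0,"ay":0,"az":18,"tx":-0.422,"ty":0.003,"tz":0,"jaw":0.5},
  {"ax":0,"ay":0,"az":18,"tx":-0.422,"ty":0.003,"tz":0,"jaw":0.5},
  {"ax":0,"ay":0,"az":18,"tx":-0.422,"ty":0.003,"tz":0,"jaw":0.5},
  {"ax":0,"ay":0,"az":18,"tx":-0.422,"ty":0.003,"tz":0,"jaw":0.5},
  {"ax":0,"ay":0,"az":18,"tx":-0.422,"ty":0.003,"tz":0.03,"jaw":0.5},
  {"ax":0,"ay":0,"az":18,"tx":-0.422,"ty":0.003,"tz":0.06,"jaw":0.5},
  {"ax":0,"ay":0,"az":18,"tx":-0.422,"ty":0.003,"tz":0.06,"jaw":0.5},
  {"ax":0,"ay":0,"az":18,"tx":-0.422,"ty":0.003,"tz":0.06,"jaw":0.5},
  {"ax":0,"ay":0,"az":18,"tx":-0.422,"ty":0.003,"tz":0.06,"jaw":0.5},
  {"ax":0,"ay":0,"az":18,"tx":-0.422,"ty":0.003,"tz":0.06,"jaw":0.5},
])

```text
time: 9.3
tcp_pos: [564.7, -253.7, 91.8]
tool_rot: [3.139, 0.0, 1.397]
force: [0.3, -0.6, 0.5]
finger_gap: 42.5
grip_force: 0.0
```

```bash
python3 - <<'E'
from h import *
s=snap("scene");cv2.imwrite("pics/g4.png",cv2.resize(s["frame"][90:260,150:420],None,fx=2.9,fy=2.9,interpolation=cv2.INTER_CUBIC))
E
python3 to.py 565,-253,22,80
```

```text
t 9.35 tcp [ 564.6 -253.8   91.7] rot deg [179.9   0.   80. ] gap 42.6 grip 0.0 F [0.1 0.2 0.2]
565,-253,22,80 -> t [0.0008 0.0001 0.0697] turn [0.12 0.02 0.01]
```

View pics/g4.png

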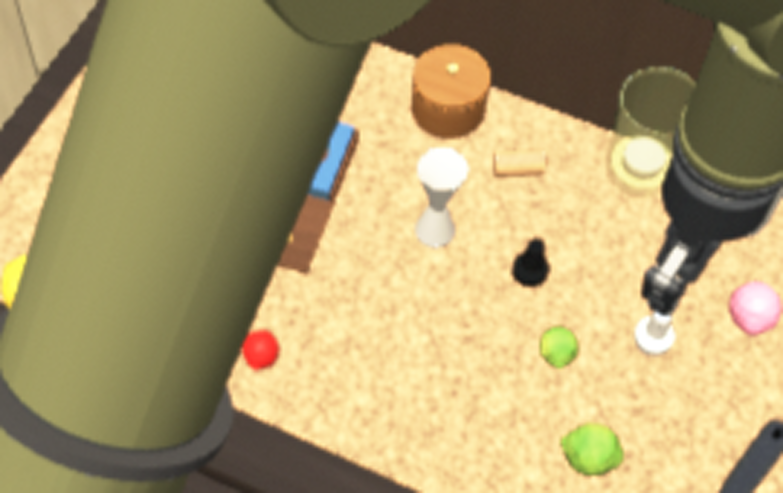

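The gripper hangs right above the steel stopper at crop (657,330). The arm hides the cradle, so I'll check that later. Now descend and grip.

drive_tool([
  {"ax":0,"ay":0,"az":0,"tx":0.001,"ty":0,"tz":0.03,"jaw":0.5},
  {"ax":0,"ay":0,"az":0,"tx":0.001,"ty":0,"tz":0.055,"jaw":0.5},
  {"ax":0,"ay":0,"az":0,"tx":0.001,"ty":0,"tz":0.065,"jaw":0.5},
  {"ax":0,"ay":0,"az":0,"tx":0.001,"ty":0,"tz":0.07,"jaw":0.5},
  {"ax":0,"ay":0,"az":0,"tx":0.001,"ty":0,"tz":0.07,"jaw":0.5},
  {"ax":0,"ay":0,"az":0,"tx":0.001,"ty":0,"tz":0.07,"jaw":0.4},
  {"ax":0,"ay":0,"az":0,"tx":0.001,"ty":0,"tz":0.07,"jaw":0.3},
  {"ax":0,"ay":0,"az":0,"tx":0.001,"ty":0,"tz":0.07,"jaw":0.2},
  {"ax":0,"ay":0,"az":0,"tx":0.001,"ty":0,"tz":0.07,"jaw":0.1},
  {"ax":0,"ay":0,"az":0,"tx":0.001,"ty":0,"tz":0.07,"jaw":0.1},
  {"ax":0,"ay":0,"az":0,"tx":0.001,"ty":0,"tz":0.07,"jaw":0.1},
  {"ax":0,"ay":0,"az":0,"tx":0.001,"ty":0,"tz":0.07,"jaw":0.1},
  {"ax":0,"ay":0,"az":0,"tx":0.001,"ty":0,"tz":0.07,"jaw":0.1},
], force=30)

```text
time: 10.65
tcp_pos: [564.6, -253.4, 21.3]
tool_rot: [3.14, 0.0, 1.395]
force: [-1.0, 1.3, 6.1]
finger_gap: 16.6
grip_force: 29.2
```

drive_tool([
  {"ax":0,"ay":0,"az":0,"tx":0,"ty":0,"tz":-0.01,"jaw":0.1},
  {"ax":0,"ay":0,"az":0,"tx":0,"ty":0,"tz":-0.04,"jaw":0.1},
  {"ax":0,"ay":0,"az":0,"tx":0,"ty":0,"tz":-0.08,"jaw":0.1},
  {"ax":0,"ay":0,"az":0,"tx":0,"ty":0,"tz":-0.13,"jaw":0.1},
  {"ax":0,"ay":0,"az":0,"tx":0,"ty":0,"tz":-0.17,"jaw":0.1},
  {"ax":0,"ay":0,"az":0,"tx":0,"ty":0,"tz":-0.17,"jaw":0.1},
  {"ax":0,"ay":0,"az":0,"tx":0,"ty":0,"tz":-0.17,"jaw":0.1},
])

```text
time: 11.35
tcp_pos: [564.2, -253.3, 191.7]
tool_rot: [3.139, 0.0, 1.395]
force: [0.2, 0.2, -0.7]
finger_gap: 16.3
grip_force: 29.5
```

```bash
python3 to.py 598.5,97,190,90 598.5,97,75,90
```

```text
t 11.35 tcp [ 564.2 -253.3  191.7] rot deg [179.9   0.   79.9] gap 16.3 grip 29.5 F [ 0.2  0.2 -0.7]
598.5,97,190,90 -> t [ 0.3509 -0.0274  0.0015] turn [  0.13   0.03 -10.05]
598.5,97,75,90 -> t [ 0.3509 -0.0276  0.1165] turn [  0.13   0.03 -10.05]
```

drive_tool([
  {"ax":0,"ay":0,"az":-2,"tx":0.03,"ty":-0.003,"tz":0,"jaw":0.1},
  {"ax":0,"ay":0,"az":-4,"tx":0.07,"ty":-0.006,"tz":0,"jaw":0.1},
  {"ax":0,"ay":0,"az":-6,"tx":0.115,"ty":-0.01,"tz":0,"jaw":0.1},
  {"ax":0,"ay":0,"az":-8,"tx":0.16,"ty":-0.014,"tz":0,"jaw":0.1},
  {"ax":0,"ay":0,"az":-10,"tx":0.205,"ty":-0.018,"tz":0,"jaw":0.1},
  {"ax":0,"ay":0,"az":-10,"tx":0.25,"ty":-0.022,"tz":0,"jaw":0.1},
  {"ax":0,"ay":0,"az":-10,"tx":0.295,"ty":-0.025,"tz":0,"jaw":0.1},
  {"ax":0,"ay":0,"az":-10,"tx":0.33,"ty":-0.0275,"tz":0.02,"jaw":0.1},
  {"ax":0,"ay":0,"az":-10,"tx":0.351,"ty":-0.0275,"tz":0.05,"jaw":0.1},
  {"ax":0,"ay":0,"az":-10,"tx":0.351,"ty":-0.0275,"tz":0.09,"jaw":0.1},
  {"ax":0,"ay":0,"az":-10,"tx":0.351,"ty":-0.0275,"tz":0.115,"jaw":0.1},
  {"ax":0,"ay":0,"az":-10,"tx":0.351,"ty":-0.0275,"tz":0.115,"jaw":0.1},
  {"ax":0,"ay":0,"az":-10,"tx":0.351,"ty":-0.0275,"tz":0.115,"jaw":0.1},
])

```text
time: 12.65
tcp_pos: [597.5, 96.9, 74.6]
tool_rot: [-3.139, 0.001, 1.57]
force: [0.0, -0.2, -0.2]
finger_gap: 16.4
grip_force: 29.6
```

```bash
python3 - <<'E'
from h import *
s=snap("scene");cv2.imwrite("pics/g5.png",cv2.resize(s["frame"][70:200,140:300],None,fx=4.5,fy=4.5,interpolation=cv2.INTER_CUBIC))
E
python3 to.py 598.5,97,28,90
```

```text
t 12.7 tcp [598.5  96.9  75.8] rot deg [180.    0.   89.9] gap 16.4 grip 29.6 F [-0.4  0.1 -0.4]
598.5,97,28,90 -> t [0.0001 0.     0.0478] turn [ 0.01  0.01 -0.08]
```

View pics/g5.png

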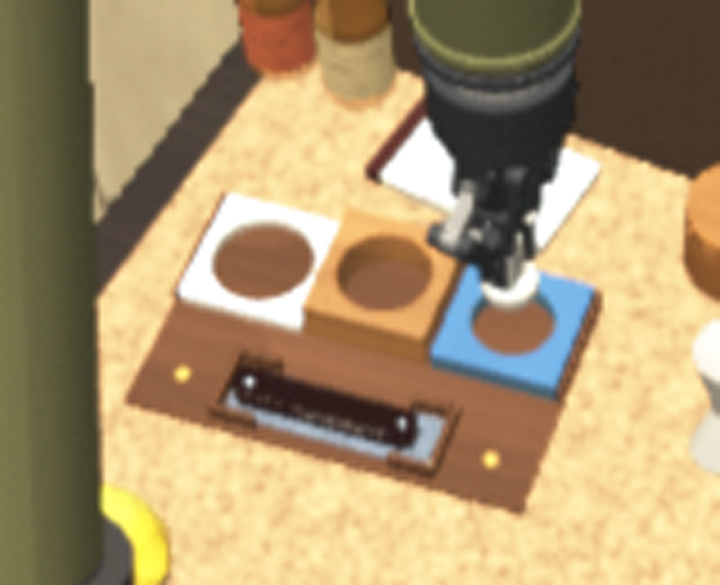

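The corkscrew lies in the cradle, crop (245,380) to (405,428). The stopper head at crop (508,286) is held above the blue hole, whose centre is (512,325). I'll check alignment by ray.

```bash
python3 - <<'E'
from h import *
s=snap("scene"); K=s
print("head",world(K,140+509/4.5,70+287/4.5,63).round(1),"hole",world(K,140+513/4.5,70+323/4.5,19).round(1))
W=cloud(s); f=s["frame"];V=f.max(2); m=(V<75)&(W[...,0]>475)&(W[...,0]<535)&(W[...,1]>85)&(W[...,1]<245)&(W[...,2]>0)&(W[...,2]<40)
P=W[m]; ca,sa=np.cos(.139),np.sin(.139); d=P[:,:2]-[551.4,171.9]; o=d@np.array([[ca,-sa],[sa,ca]])
print("corkscrew caddy xy range",np.percentile(o,[2,98],axis=0).round(1),"z",np.percentile(P[:,2],[5,50,95]).round(1))
E
```

```text
head [592.4  92.3  63. ] hole [598.7  94.4  19. ]
corkscrew caddy xy range [[-60.  -50.5]
 [-42.   54.8]] z [11.8 23.  26.5]
```

drive_tool([
  {"ax":0,"ay":0,"az":0,"tx":0,"ty":0.002,"tz":0.015,"jaw":0.1},
  {"ax":0,"ay":0,"az":0,"tx":0,"ty":0.002,"tz":0.03,"jaw":0.1},
  {"ax":0,"ay":0,"az":0,"tx":0,"ty":0.002,"tz":0.038,"jaw":0.1},
  {"ax":0,"ay":0,"az":0,"tx":0,"ty":0.002,"tz":0.043,"jaw":0.1},
  {"ax":0,"ay":0,"az":0,"tx":0,"ty":0.002,"tz":0.047,"jaw":0.1},
  {"ax":0,"ay":0,"az":0,"tx":0,"ty":0.002,"tz":0.047,"jaw":0.1},
  {"ax":0,"ay":0,"az":0,"tx":0,"ty":0.002,"tz":0.047,"jaw":0.1},
])

```text
time: 13.45
tcp_pos: [600.5, 97.3, 28.6]
tool_rot: [3.141, -0.0, 1.57]
force: [-1.0, -0.8, 0.4]
finger_gap: 16.4
grip_force: 29.6
```

drive_tool([
  {"ax":0,"ay":0,"az":0,"tx":0,"ty":0,"tz":0.0015,"jaw":0.1},
  {"ax":0,"ay":0,"az":0,"tx":0,"ty":0,"tz":0.0015,"jaw":0.1},
  {"ax":0,"ay":0,"az":0,"tx":0,"ty":0,"tz":0.0015,"jaw":0.25},
  {"ax":0,"ay":0,"az":0,"tx":0,"ty":0,"tz":0.0015,"jaw":0.4},
  {"ax":0,"ay":0,"az":0,"tx":0,"ty":0,"tz":0.0015,"jaw":0.5},
  {"ax":0,"ay":0,"az":0,"tx":0,"ty":0,"tz":0.0015,"jaw":0.5},
  {"ax":0,"ay":0,"az":0,"tx":0,"ty":0,"tz":0.0015,"jaw":0.5},
  {"ax":0,"ay":0,"az":0,"tx":0,"ty":0,"tz":-0.02,"jaw":0.5},
  {"ax":0,"ay":0,"az":0,"tx":0,"ty":0,"tz":-0.06,"jaw":0.6},
  {"ax":0,"ay":0,"az":0,"tx":0,"ty":0,"tz":-0.11,"jaw":0.8},
  {"ax":0,"ay":0,"az":0,"tx":0,"ty":0,"tz":-0.16,"jaw":0.9},
  {"ax":0,"ay":0,"az":0,"tx":0,"ty":0,"tz":-0.16,"jaw":0.9},
  {"ax":0,"ay":0,"az":0,"tx":0,"ty":0,"tz":-0.16,"jaw":0.9},
])

```text
time: 14.75
tcp_pos: [600.7, 97.3, 189.7]
tool_rot: [3.139, -0.001, 1.57]
force: [-0.4, -0.4, -0.0]
finger_gap: 76.8
grip_force: 0.0
```

```bash
python3 to.py 439,-243,190,60  439,-243,110,60; python3 - <<'E'
from h import *
s=dict(np.load("scene0.npz"));t=dict(np.load("top0.npz"))
for s in(s,t):
    W=cloud(s);H,S,V=cv2.split(cv2.cvtColor(s["frame"],cv2.COLOR_BGR2HSV))
    m=(H>30)&(H<70)&(S>100)&(W[...,0]>400)&(W[...,0]<485)&(W[...,1]<-205)&(W[...,1]>-285)
    c=max(cv2.findContours(m.astype(np.uint8),0,1)[0],key=cv2.contourArea)
    P=np.array([world(s,*p[0],21)[:2] for p in c],np.float32);print(np.round(cv2.fitEllipse(P),0) if 0 else cv2.fitEllipse(P))
    q=W[m&(W[...,2]>38)];print("cap",q.mean(0),len(q))
E
```

```text
t 14.75 tcp [600.7  97.3 189.7] rot deg [179.8  -0.   89.9] gap 76.8 grip 0.0 F [-0.4 -0.4 -0. ]
439,-243,190,60 -> t [-0.3405 -0.1614 -0.001 ] turn [ 0.15 -0.09 29.95]
439,-243,110,60 -> t [-0.3405 -0.1616  0.079 ] turn [ 0.15 -0.09 29.95]
((440.33538818359375, -245.00039672851562), (41.156429290771484, 45.44844436645508), 25.62424087524414)
cap [ 436.81568215 -245.67784984   41.94897369] 138
((439.580322265625, -243.81626892089844), (36.9604377746582, 44.495182037353516), 18.536346435546875)
cap [ 438.52445355 -242.71986965   41.86652502] 143
```

drive_tool([
  {"ax":0,"ay":0,"az":-20,"tx":-0.341,"ty":-0.162,"tz":0,"jaw":0.9},
  {"ax":0,"ay":0,"az":-20,"tx":-0.341,"ty":-0.162,"tz":0,"jaw":0.9},
  {"ax":0,"ay":0,"az":-20,"tx":-0.341,"ty":-0.162,"tz":0,"jaw":0.9},
  {"ax":0,"ay":0,"az":-20,"tx":-0.341,"ty":-0.162,"tz":0,"jaw":0.9},
  {"ax":0,"ay":0,"az":-20,"tx":-0.341,"ty":-0.162,"tz":0,"jaw":0.9},
  {"ax":0,"ay":0,"az":-20,"tx":-0.341,"ty":-0.162,"tz":0,"jaw":0.9},
  {"ax":0,"ay":0,"az":-20,"tx":-0.341,"ty":-0.162,"tz":0,"jaw":0.9},
  {"ax":0,"ay":0,"az":-20,"tx":-0.341,"ty":-0.162,"tz":0.04,"jaw":0.9},
  {"ax":0,"ay":0,"az":-20,"tx":-0.341,"ty":-0.162,"tz":0.08,"jaw":0.9},
  {"ax":0,"ay":0,"az":-20,"tx":-0.341,"ty":-0.162,"tz":0.11,"jaw":0.9},
  {"ax":0,"ay":0,"az":-20,"tx":-0.341,"ty":-0.162,"tz":0.11,"jaw":0.9},
  {"ax":0,"ay":0,"az":-20,"tx":-0.341,"ty":-0.162,"tz":0.11,"jaw":0.9},
  {"ax":0,"ay":0,"az":-20,"tx":-0.341,"ty":-0.162,"tz":0.11,"jaw":0.9},
  {"ax":0,"ay":0,"az":-20,"tx":-0.341,"ty":-0.162,"tz":0.11,"jaw":0.9},
])

```text
time: 16.15
tcp_pos: [438.8, -243.8, 79.6]
tool_rot: [3.14, 0.002, 1.92]
force: [0.4, 0.4, -0.3]
finger_gap: 77.0
grip_force: 0.0
```

```bash
python3 to.py 439,-244,10.5,110; python3 - <<'E'
from h import *
s=snap("top");t=snap("scene"); a=t["frame"][80:270,160:400]
W=cloud(s)
cv2.imwrite("pics/g6.png",cv2.resize(a,None,fx=3,fy=3,interpolation=cv2.INTER_CUBIC))
E
```

```text
t 16.15 tcp [ 438.8 -243.8   79.6] rot deg [1.799e+02 1.000e-01 1.100e+02] gap 77.0 grip 0.0 F [ 0.4  0.4 -0.3]
439,-244,10.5,110 -> t [-0.0002  0.      0.0691] turn [ 0.1   0.1  -0.02]
```

View pics/g6.png

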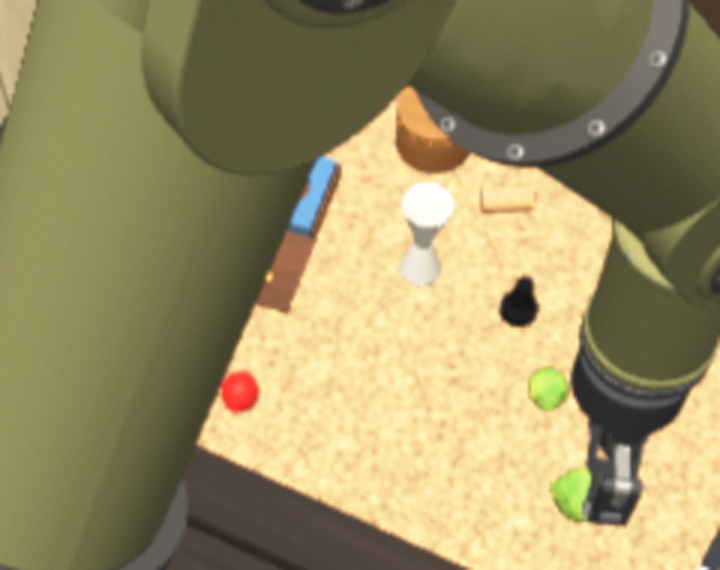

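The jaws sit over the large lime at crop (580,493). Now descend and grip.

drive_tool([
  {"ax":0,"ay":0,"az":0,"tx":0,"ty":0,"tz":0.03,"jaw":0.9},
  {"ax":0,"ay":0,"az":0,"tx":0,"ty":0,"tz":0.055,"jaw":0.9},
  {"ax":0,"ay":0,"az":0,"tx":0,"ty":0,"tz":0.065,"jaw":0.9},
  {"ax":0,"ay":0,"az":0,"tx":0,"ty":0,"tz":0.069,"jaw":0.9},
  {"ax":0,"ay":0,"az":0,"tx":0,"ty":0,"tz":0.069,"jaw":0.8},
  {"ax":0,"ay":0,"az":0,"tx":0,"ty":0,"tz":0.069,"jaw":0.7},
  {"ax":0,"ay":0,"az":0,"tx":0,"ty":0,"tz":0.069,"jaw":0.6},
  {"ax":0,"ay":0,"az":0,"tx":0,"ty":0,"tz":0.069,"jaw":0.5},
  {"ax":0,"ay":0,"az":0,"tx":0,"ty":0,"tz":0.069,"jaw":0.4},
  {"ax":0,"ay":0,"az":0,"tx":0,"ty":0,"tz":0.069,"jaw":0.3},
  {"ax":0,"ay":0,"az":0,"tx":0,"ty":0,"tz":0.069,"jaw":0.3},
  {"ax":0,"ay":0,"az":0,"tx":0,"ty":0,"tz":0.069,"jaw":0.3},
  {"ax":0,"ay":0,"az":0,"tx":0,"ty":0,"tz":0.069,"jaw":0.3},
], force=25)

```text
time: 17.55
tcp_pos: [438.3, -243.8, 10.1]
tool_rot: [3.141, 0.001, 1.919]
force: [-1.2, 0.8, 5.7]
finger_gap: 40.0
grip_force: 24.4
```

drive_tool([
  {"ax":0,"ay":0,"az":0,"tx":0,"ty":0,"tz":-0.005,"jaw":0.3},
  {"ax":0,"ay":0,"az":0,"tx":0,"ty":0,"tz":-0.02,"jaw":0.3},
  {"ax":0,"ay":0,"az":0,"tx":0,"ty":0,"tz":-0.05,"jaw":0.3},
  {"ax":0,"ay":0,"az":0,"tx":0,"ty":0,"tz":-0.09,"jaw":0.3},
  {"ax":0,"ay":0,"az":0,"tx":0,"ty":0,"tz":-0.12,"jaw":0.3},
  {"ax":0,"ay":0,"az":0,"tx":0,"ty":0,"tz":-0.12,"jaw":0.3},
  {"ax":0,"ay":0,"az":0,"tx":0,"ty":0,"tz":-0.12,"jaw":0.3},
])

```text
time: 18.25
tcp_pos: [438.1, -243.6, 130.0]
tool_rot: [3.14, 0.001, 1.919]
force: [-0.4, 0.1, -1.7]
finger_gap: 40.0
grip_force: 25.4
```

```bash
python3 to.py 577.5,256.5,130,98 577.5,256.5,60,98 577.5,256.5,18,98
```

```text
t 18.25 tcp [ 438.1 -243.6  130. ] rot deg [1.799e+02 1.000e-01 1.100e+02] gap 40.0 grip 25.4 F [-0.4  0.1 -1.7]
577.5,256.5,130,98 -> t [ 4.225e-01  3.017e-01 -1.000e-04] turn [ 0.08  0.06 11.96]
577.5,256.5,60,98 -> t [0.4226 0.3016 0.0699] turn [ 0.08  0.06 11.96]
577.5,256.5,18,98 -> t [0.4226 0.3016 0.1119] turn [ 0.08  0.06 11.96]
```

drive_tool([
  {"ax":0,"ay":0,"az":1,"tx":0.02,"ty":0.015,"tz":0,"jaw":0.3},
  {"ax":0,"ay":0,"az":2,"tx":0.053,"ty":0.038,"tz":0,"jaw":0.3},
  {"ax":0,"ay":0,"az":4,"tx":0.09,"ty":0.064,"tz":0,"jaw":0.3},
  {"ax":0,"ay":0,"az":5,"tx":0.128,"ty":0.091,"tz":0,"jaw":0.3},
  {"ax":0,"ay":0,"az":6,"tx":0.166,"ty":0.118,"tz":0,"jaw":0.3},
  {"ax":0,"ay":0,"az":8,"tx":0.204,"ty":0.145,"tz":0,"jaw":0.3},
  {"ax":0,"ay":0,"az":9,"tx":0.242,"ty":0.173,"tz":0,"jaw":0.3},
  {"ax":0,"ay":0,"az":10,"tx":0.28,"ty":0.2,"tz":0,"jaw":0.3},
  {"ax":0,"ay":0,"az":11,"tx":0.318,"ty":0.227,"tz":0,"jaw":0.3},
  {"ax":0,"ay":0,"az":12,"tx":0.356,"ty":0.254,"tz":0,"jaw":0.3},
  {"ax":0,"ay":0,"az":12,"tx":0.39,"ty":0.279,"tz":0,"jaw":0.3},
  {"ax":0,"ay":0,"az":12,"tx":0.411,"ty":0.293,"tz":0.02,"jaw":0.3},
  {"ax":0,"ay":0,"az":12,"tx":0.4225,"ty":0.302,"tz":0.05,"jaw":0.3},
  {"ax":0,"ay":0,"az":12,"tx":0.4225,"ty":0.302,"tz":0.07,"jaw":0.3},
  {"ax":0,"ay":0,"az":12,"tx":0.4225,"ty":0.302,"tz":0.07,"jaw":0.3},
  {"ax":0,"ay":0,"az":12,"tx":0.4225,"ty":0.302,"tz":0.07,"jaw":0.3},
])

```text
time: 19.85
tcp_pos: [577.0, 255.7, 58.3]
tool_rot: [-3.139, 0.001, 1.709]
force: [-0.3, 0.5, -0.4]
finger_gap: 39.9
grip_force: 25.4
```

```bash
python3 - <<'E'
from h import *
s=snap("scene");cv2.imwrite("pics/g7.png",cv2.resize(s["frame"][70:200,140:300],None,fx=4.5,fy=4.5,interpolation=cv2.INTER_CUBIC))
E
python3 to.py 577.5,256.5,18,98
```

```text
t 19.9 tcp [577.8 255.8  59.4] rot deg [-180.     0.    97.9] gap 39.9 grip 25.4 F [-0.1 -0.7 -0.8]
577.5,256.5,18,98 -> t [ 0.0008 -0.0002  0.0414] turn [-0.02  0.03 -0.11]
```

View pics/g7.png

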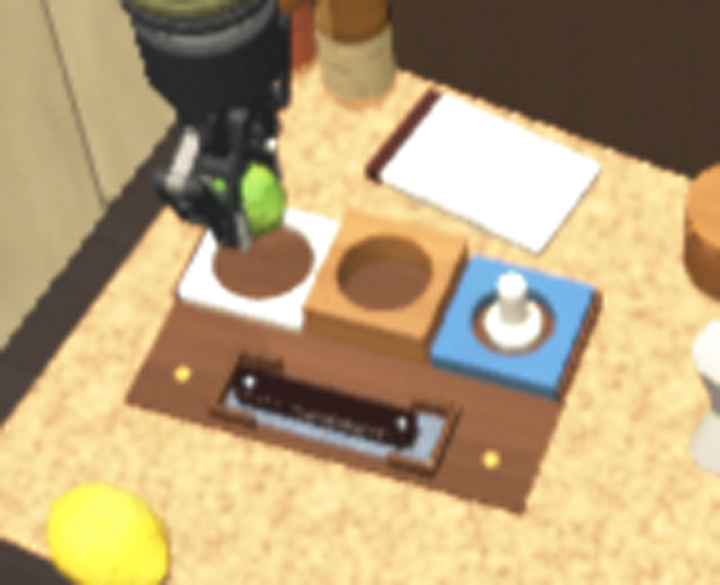

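The stopper stands in the blue hole, crop (512,320). The lime is held above the white seat, crop (250,195). Now lower it.

drive_tool([
  {"ax":0,"ay":0,"az":0,"tx":0.001,"ty":0,"tz":0.015,"jaw":0.3},
  {"ax":0,"ay":0,"az":0,"tx":0.001,"ty":0,"tz":0.03,"jaw":0.3},
  {"ax":0,"ay":0,"az":0,"tx":0.001,"ty":0,"tz":0.037,"jaw":0.3},
  {"ax":0,"ay":0,"az":0,"tx":0.001,"ty":0,"tz":0.042,"jaw":0.3},
  {"ax":0,"ay":0,"az":0,"tx":0.001,"ty":0,"tz":0.042,"jaw":0.3},
  {"ax":0,"ay":0,"az":0,"tx":0.001,"ty":0,"tz":0.042,"jaw":0.3},
])

```text
time: 20.5
tcp_pos: [577.6, 257.5, 17.2]
tool_rot: [3.141, 0.0, 1.709]
force: [1.2, 0.6, -1.1]
finger_gap: 40.0
grip_force: 25.3
```

drive_tool([
  {"ax":0,"ay":0,"az":0,"tx":-0.001,"ty":0,"tz":0.001,"jaw":0.3},
  {"ax":0,"ay":0,"az":0,"tx":-0.001,"ty":0,"tz":0.001,"jaw":0.3},
  {"ax":0,"ay":0,"az":0,"tx":-0.001,"ty":0,"tz":0.001,"jaw":0.5},
  {"ax":0,"ay":0,"az":0,"tx":-0.001,"ty":0,"tz":0.001,"jaw":0.55},
  {"ax":0,"ay":0,"az":0,"tx":-0.001,"ty":0,"tz":0.001,"jaw":0.65},
  {"ax":0,"ay":0,"az":0,"tx":-0.001,"ty":0,"tz":0.001,"jaw":0.75},
  {"ax":0,"ay":0,"az":0,"tx":-0.001,"ty":0,"tz":0.001,"jaw":0.8},
  {"ax":0,"ay":0,"az":0,"tx":-0.001,"ty":0,"tz":0.001,"jaw":0.8},
  {"ax":0,"ay":0,"az":0,"tx":-0.001,"ty":0,"tz":-0.01,"jaw":0.8},
  {"ax":0,"ay":0,"az":0,"tx":-0.001,"ty":0,"tz":-0.04,"jaw":0.8},
  {"ax":0,"ay":0,"az":0,"tx":-0.001,"ty":0,"tz":-0.09,"jaw":0.8},
  {"ax":0,"ay":0,"az":0,"tx":-0.001,"ty":0,"tz":-0.14,"jaw":0.8},
  {"ax":0,"ay":0,"az":0,"tx":-0.001,"ty":0,"tz":-0.18,"jaw":0.8},
  {"ax":0,"ay":0,"az":0,"tx":-0.001,"ty":0,"tz":-0.18,"jaw":0.8},
  {"ax":0,"ay":0,"az":0,"tx":-0.001,"ty":0,"tz":-0.18,"jaw":0.8},
])

```text
time: 22.0
tcp_pos: [577.9, 256.7, 199.0]
tool_rot: [3.139, -0.001, 1.71]
force: [-0.1, -0.7, -1.0]
finger_gap: 68.5
grip_force: 0.0
```

```bash
python3 to.py 591,-44,190,98 591,-44,150,98; python3 - <<'E'
from h import *
s=snap("scene");W=cloud(s);H,S,V=cv2.split(cv2.cvtColor(s["frame"],cv2.COLOR_BGR2HSV))
m=(H>30)&(H<70)&(S>110)&(W[...,0]>520)&(W[...,0]<640)&(W[...,1]>190)
print("lime",W[m].mean(0).round(0),np.percentile(W[m],[2,98],axis=0).round(0),m.sum())
for n in("scene","top"):
    s=dict(np.load(n+"0.npz"));W=cloud(s)
    m=(W[...,2]>20)&(W[...,0]>550)&(W[...,0]<630)&(W[...,1]<-10)&(W[...,1]>-80)
    P=W[m]; 
    for a,b in((20,40),(75,90),(88,104)):
        q=P[(P[:,2]>a)&(P[:,2]<b)];print(n,a,b,q[:,:2].min(0).round(0),q[:,:2].max(0).round(0))
E
```

```text
t 22.0 tcp [577.9 256.7 199. ] rot deg [ 1.799e+02 -1.000e-01  9.790e+01] gap 68.5 grip 0.0 F [-0.1 -0.7 -1. ]
591,-44,190,98 -> t [-0.2996 -0.0287  0.0086] turn [ 0.15 -0.06 -0.05]
591,-44,150,98 -> t [-0.2997 -0.0288  0.0486] turn [ 0.15 -0.06 -0.05]
lime [569. 248.  41.] [[556. 231.  24.]
 [585. 268.  52.]] 184
scene 20 40 [569. -58.] [589. -33.]
scene 75 90 [567. -61.] [601. -29.]
scene 88 104 [562. -65.] [605. -25.]
top 20 40 [569. -56.] [588. -29.]
top 75 90 [568. -59.] [600. -27.]
top 88 104 [564. -63.] [603. -25.]
```

drive_tool([
  {"ax":0,"ay":0,"az":0,"tx":-0.299,"ty":-0.035,"tz":0,"jaw":0.8},
  {"ax":0,"ay":0,"az":0,"tx":-0.299,"ty":-0.035,"tz":0,"jaw":0.8},
  {"ax":0,"ay":0,"az":0,"tx":-0.299,"ty":-0.035,"tz":0,"jaw":0.8},
  {"ax":0,"ay":0,"az":0,"tx":-0.299,"ty":-0.035,"tz":0,"jaw":0.8},
  {"ax":0,"ay":0,"az":0,"tx":-0.299,"ty":-0.035,"tz":0,"jaw":0.8},
  {"ax":0,"ay":0,"az":0,"tx":-0.299,"ty":-0.035,"tz":0,"jaw":0.8},
  {"ax":0,"ay":0,"az":0,"tx":-0.299,"ty":-0.035,"tz":0.02,"jaw":0.8},
  {"ax":0,"ay":0,"az":0,"tx":-0.299,"ty":-0.035,"tz":0.04,"jaw":0.8},
  {"ax":0,"ay":0,"az":0,"tx":-0.299,"ty":-0.035,"tz":0.06,"jaw":0.8},
  {"ax":0,"ay":0,"az":0,"tx":-0.299,"ty":-0.035,"tz":0.06,"jaw":0.8},
  {"ax":0,"ay":0,"az":0,"tx":-0.299,"ty":-0.035,"tz":0.06,"jaw":0.8},
  {"ax":0,"ay":0,"az":0,"tx":-0.299,"ty":-0.035,"tz":0.06,"jaw":0.8},
])

```text
time: 23.25
tcp_pos: [584.6, -44.4, 137.8]
tool_rot: [3.141, 0.0, 1.71]
force: [0.8, -0.2, -0.4]
finger_gap: 68.3
grip_force: 0.0
```

```bash
python3 to.py 585,-44,62,98; python3 - <<'E'
from h import *
t=snap("scene"); cv2.imwrite("pics/g8.png",cv2.resize(t["frame"][80:240,150:370],None,fx=3.5,fy=3.5,interpolation=cv2.INTER_CUBIC))
E
```

```text
t 23.25 tcp [584.6 -44.4 137.8] rot deg [180.    0.   97.9] gap 68.3 grip 0.0 F [ 0.8 -0.2 -0.4]
585,-44,62,98 -> t [0.0004 0.0005 0.0758] turn [ 0.02  0.01 -0.05]
```

View pics/g8.png

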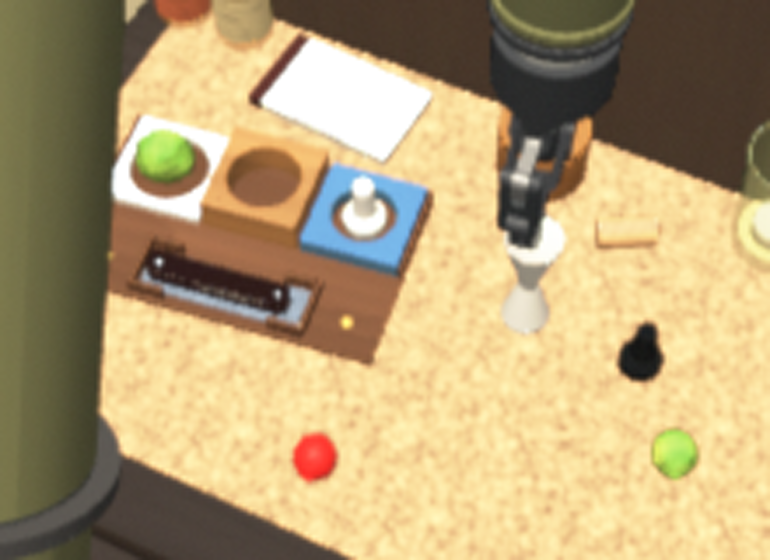

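The lime rests in the white seat at crop (165,158), and the gripper is over the jigger at (530,270). Now descend and grip.

drive_tool([
  {"ax":0,"ay":0,"az":0,"tx":0,"ty":0,"tz":0.02,"jaw":0.8},
  {"ax":0,"ay":0,"az":0,"tx":0,"ty":0,"tz":0.045,"jaw":0.8},
  {"ax":0,"ay":0,"az":0,"tx":0,"ty":0,"tz":0.065,"jaw":0.8},
  {"ax":0,"ay":0,"az":0,"tx":0,"ty":0,"tz":0.076,"jaw":0.8},
  {"ax":0,"ay":0,"az":0,"tx":0,"ty":0,"tz":0.076,"jaw":0.8},
  {"ax":0,"ay":0,"az":0,"tx":0,"ty":0,"tz":0.076,"jaw":0.7},
  {"ax":0,"ay":0,"az":0,"tx":0,"ty":0,"tz":0.076,"jaw":0.6},
  {"ax":0,"ay":0,"az":0,"tx":0,"ty":0,"tz":0.076,"jaw":0.5},
  {"ax":0,"ay":0,"az":0,"tx":0,"ty":0,"tz":0.076,"jaw":0.4},
  {"ax":0,"ay":0,"az":0,"tx":0,"ty":0,"tz":0.076,"jaw":0.3},
  {"ax":0,"ay":0,"az":0,"tx":0,"ty":0,"tz":0.076,"jaw":0.3},
  {"ax":0,"ay":0,"az":0,"tx":0,"ty":0,"tz":0.076,"jaw":0.3},
  {"ax":0,"ay":0,"az":0,"tx":0,"ty":0,"tz":0.076,"jaw":0.3},
], force=30)

```text
time: 24.6
tcp_pos: [584.9, -44.5, 62.3]
tool_rot: [3.14, 0.0, 1.709]
force: [-1.2, -0.2, 6.0]
finger_gap: 39.3
grip_force: 29.9
```

drive_tool([
  {"ax":0,"ay":0,"az":0,"tx":0,"ty":0,"tz":-0.005,"jaw":0.3},
  {"ax":0,"ay":0,"az":0,"tx":0,"ty":0,"tz":-0.02,"jaw":0.3},
  {"ax":0,"ay":0,"az":0,"tx":0,"ty":0,"tz":-0.05,"jaw":0.3},
  {"ax":0,"ay":0,"az":0,"tx":0,"ty":0,"tz":-0.09,"jaw":0.3},
  {"ax":0,"ay":0,"az":0,"tx":0,"ty":0,"tz":-0.11,"jaw":0.3},
  {"ax":0,"ay":0,"az":0,"tx":0,"ty":0,"tz":-0.11,"jaw":0.3},
  {"ax":0,"ay":0,"az":0,"tx":0,"ty":0,"tz":-0.11,"jaw":0.3},
])

```text
time: 25.3
tcp_pos: [584.1, -44.2, 171.3]
tool_rot: [3.141, -0.0, 1.71]
force: [0.6, -0.1, -1.0]
finger_gap: 39.3
grip_force: 30.5
```

```bash
python3 to.py 588,177,172,98 588,177,110,98
```

```text
t 25.3 tcp [584.1 -44.2 171.3] rot deg [180.  -0.  98.] gap 39.3 grip 30.5 F [ 0.6 -0.1 -1. ]
588,177,172,98 -> t [ 0.2185  0.0345 -0.0007] turn [ 0.01 -0.01 -0.04]
588,177,110,98 -> t [0.2185 0.0345 0.0613] turn [ 0.01 -0.01 -0.04]
```

drive_tool([
  {"ax":0,"ay":0,"az":0,"tx":0.015,"ty":0.002,"tz":0,"jaw":0.3},
  {"ax":0,"ay":0,"az":0,"tx":0.04,"ty":0.006,"tz":0,"jaw":0.3},
  {"ax":0,"ay":0,"az":0,"tx":0.07,"ty":0.011,"tz":0,"jaw":0.3},
  {"ax":0,"ay":0,"az":0,"tx":0.105,"ty":0.016,"tz":0,"jaw":0.3},
  {"ax":0,"ay":0,"az":0,"tx":0.14,"ty":0.022,"tz":0,"jaw":0.3},
  {"ax":0,"ay":0,"az":0,"tx":0.175,"ty":0.027,"tz":0,"jaw":0.3},
  {"ax":0,"ay":0,"az":0,"tx":0.2,"ty":0.031,"tz":0,"jaw":0.3},
  {"ax":0,"ay":0,"az":0,"tx":0.2185,"ty":0.0345,"tz":0.01,"jaw":0.3},
  {"ax":0,"ay":0,"az":0,"tx":0.2185,"ty":0.0345,"tz":0.04,"jaw":0.3},
  {"ax":0,"ay":0,"az":0,"tx":0.2185,"ty":0.0345,"tz":0.06,"jaw":0.3},
  {"ax":0,"ay":0,"az":0,"tx":0.2185,"ty":0.0345,"tz":0.06,"jaw":0.3},
  {"ax":0,"ay":0,"az":0,"tx":0.2185,"ty":0.0345,"tz":0.06,"jaw":0.3},
])

```text
time: 26.5
tcp_pos: [587.8, 176.5, 110.4]
tool_rot: [-3.14, 0.001, 1.709]
force: [-0.4, -0.1, -0.4]
finger_gap: 39.4
grip_force: 30.5
```

```bash
python3 - <<'E'
from h import *
s=snap("scene");cv2.imwrite("pics/g9.png",cv2.resize(s["frame"][70:200,140:300],None,fx=4.5,fy=4.5,interpolation=cv2.INTER_CUBIC))
E
python3 to.py 588,177,69,98
```

```text
t 26.55 tcp [588.5 176.6 111.4] rot deg [180.    0.   97.9] gap 39.3 grip 30.5 F [ 0.2  0.7 -0.8]
588,177,69,98 -> t [ 0.0005 -0.0004  0.0424] turn [ 0.    0.02 -0.09]
```

View pics/g9.png

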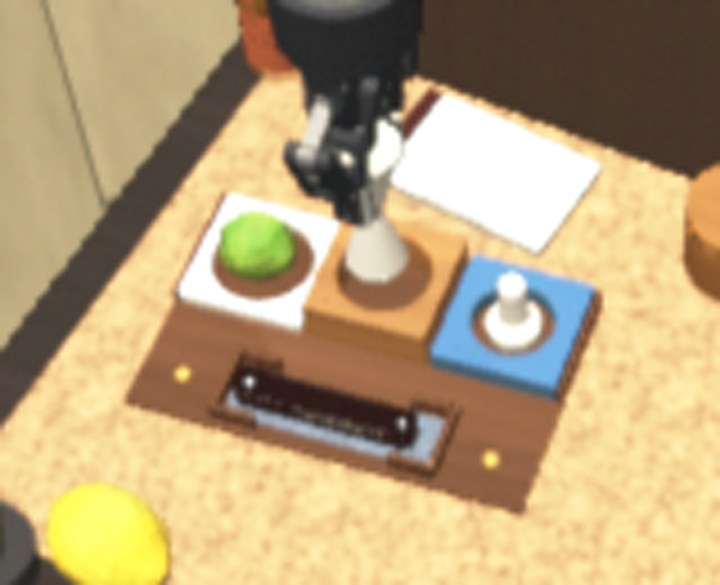

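```bash
python3 - <<'E'
from h import *
s=dict(np.load("scene0.npz"))
print(world(s,140+377/4.5,70+266/4.5,49), world(s,140+384/4.5,70+272/4.5,34))
E
```

```text
[581.43262161 172.5764561   49.        ] [588.74895367 173.42072674  34.        ]
```

drive_tool([
  {"ax":0,"ay":0,"az":0,"tx":0,"ty":0.001,"tz":0.01,"jaw":0.3},
  {"ax":0,"ay":0,"az":0,"tx":0,"ty":0.001,"tz":0.02,"jaw":0.3},
  {"ax":0,"ay":0,"az":0,"tx":0,"ty":0.001,"tz":0.028,"jaw":0.3},
  {"ax":0,"ay":0,"az":0,"tx":0,"ty":0.001,"tz":0.036,"jaw":0.3},
  {"ax":0,"ay":0,"az":0,"tx":0,"ty":0.001,"tz":0.0415,"jaw":0.3},
  {"ax":0,"ay":0,"az":0,"tx":0,"ty":0.001,"tz":0.0415,"jaw":0.3},
  {"ax":0,"ay":0,"az":0,"tx":0,"ty":0.001,"tz":0.0415,"jaw":0.3},
])

```text
time: 27.25
tcp_pos: [589.3, 176.9, 69.7]
tool_rot: [-3.141, 0.0, 1.709]
force: [0.8, 1.0, -0.6]
finger_gap: 39.0
grip_force: 30.5
```

drive_tool([
  {"ax":0,"ay":0,"az":0,"tx":0,"ty":0,"tz":0.0015,"jaw":0.3},
  {"ax":0,"ay":0,"az":0,"tx":0,"ty":0,"tz":0.0015,"jaw":0.3},
  {"ax":0,"ay":0,"az":0,"tx":0,"ty":0,"tz":0.0015,"jaw":0.5},
  {"ax":0,"ay":0,"az":0,"tx":0,"ty":0,"tz":0.0015,"jaw":0.6},
  {"ax":0,"ay":0,"az":0,"tx":0,"ty":0,"tz":0.0015,"jaw":0.7},
  {"ax":0,"ay":0,"az":0,"tx":0,"ty":0,"tz":0.0015,"jaw":0.8},
  {"ax":0,"ay":0,"az":0,"tx":0,"ty":0,"tz":0.0015,"jaw":0.8},
  {"ax":0,"ay":0,"az":0,"tx":0,"ty":0,"tz":0.0015,"jaw":0.8},
  {"ax":0,"ay":0,"az":0,"tx":0,"ty":0,"tz":-0.02,"jaw":0.8},
  {"ax":0,"ay":0,"az":0,"tx":0,"ty":0,"tz":-0.06,"jaw":0.8},
  {"ax":0,"ay":0,"az":0,"tx":0,"ty":0,"tz":-0.11,"jaw":0.8},
  {"ax":0,"ay":0,"az":0,"tx":0,"ty":0,"tz":-0.14,"jaw":0.8},
  {"ax":0,"ay":0,"az":0,"tx":-0.05,"ty":0,"tz":-0.14,"jaw":0.8},
  {"ax":0,"ay":0,"az":0,"tx":-0.1,"ty":0,"tz":-0.14,"jaw":0.8},
  {"ax":0,"ay":0,"az":0,"tx":-0.15,"ty":0,"tz":-0.14,"jaw":0.8},
  {"ax":0,"ay":0,"az":0,"tx":-0.2,"ty":0,"tz":-0.14,"jaw":0.8},
  {"ax":0,"ay":0,"az":0,"tx":-0.2,"ty":0,"tz":-0.14,"jaw":0.8},
  {"ax":0,"ay":0,"az":0,"tx":-0.2,"ty":0,"tz":-0.14,"jaw":0.8},
])

```text
time: 29.05
tcp_pos: [616.8, -23.0, 209.8]
tool_rot: [-3.141, 0.0, 1.706]
force: [-0.6, 1.0, -0.2]
finger_gap: 68.0
grip_force: 0.0
```

```bash
python3 - <<'E'
from h import *
s=snap("scene");cv2.imwrite("pics/g10.png",cv2.resize(s["frame"][70:250,140:400],None,fx=3,fy=3,interpolation=cv2.INTER_CUBIC))
W=cloud(s);b=lambda x,y,r:(np.hypot(W[...,0]-x,W[...,1]-y)<r)
for n,x,y,r in(("jigger",588,177,25),("stopper",600,97,20),("lime",577,256,28),("table",450,-50,20)):
    q=W[b(x,y,r)]; print(n,np.percentile(q[:,2],[50,98]).round(0))
q=W[b(588,177,35)&(W[...,2]>90)];print("rim",q.mean(0).round(0),np.ptp(q,axis=0).round(0))
E
```

```text
jigger [ 78. 107.]
stopper [24. 59.]
lime [35. 51.]
table [3. 6.]
rim [591. 178. 100.] [43. 41. 19.]
```

View pics/g10.png

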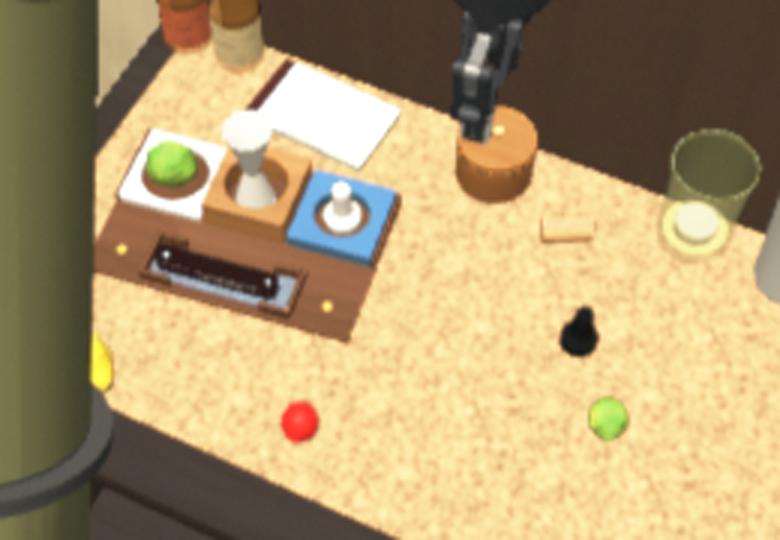

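All four items are seated: the lime at crop (170,163), jigger (250,160), stopper (342,210) and corkscrew (218,275). Their heights match: 103, 54 and 48 mm after the roughly 3 mm depth bias. The gripper is clear.

```bash
python3 -c "
from plant import ctrl
print(ctrl.hand_in())"
```

```text
the job is handed in; nothing more can be done
None
```

The corkscrew is folded and in its cradle, and the steel stopper, lime and jigger are each in their places in the order asked; the lemon and black stopper were left alone. I handed the job in at about 29 s of the 104 s allowed, and no verdict came back.

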